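Load the tube rack and feel the transit pin into the rack loader

TASK

Get the rack loader ready to be moved: set the empty tube rack upright in its bay, long side along the bay, and shut the cover over it. Then take the orange-headed transit pin from its stand, put its tip through the slot in the cover and feel along the slot until it drops into the hidden hole of the carriage below, and leave it fully home with its collar flat on the cover. Leave the black-headed pin in the stand and do not disturb the other things.

Things in the scene. Friction and masses are not known exactly. Their poses are not given: they have to be found in the camera images.
- loader: Rack loader, fixed to the worktop: grey base 160 x 174 mm (x by y), 10 mm thick, white walls. Origin: centre of the underside; x points from the open front (robot side) to the hinge at the back, y to the left along the bay. Bay in front; behind it a closed channel, x = 16 to 76 mm, 62 mm high. Two rubber-tipped posts, 6 mm radius, 76 mm high, at x = -72, y = +-78.5 mm.
- bay (a point): Centre of the bay's floor, at (-37, 0, 10) mm in the loader's frame; axes as the loader's. The bay is a pocket 66 mm (x) by 146 mm (y) within kerbs 5 mm thick that rise 10 mm above its floor.
- channel (a point): Middle of the carriage channel, at (42, 0, 40) mm in the loader's frame: level with the flat top of a hidden, braked (immovable) black carriage. Its pin hole (round, 16 mm wide, 28 mm deep, chamfered) lies on the line through this point along the loader's y, at an unknown place from -18 to +18 mm. The channel's black top plate (z = 58 to 62 mm) has a 19 x 62 mm slot.
- cover (a joint): Hinge of the white cover plate (152 x 170 x 6 mm): 0 is shut (level, over bay and channel), open it stands at about 1.7 to 1.9 rad, leaning back beyond upright. The hinge is stiff and stays where it is left; swinging it takes about 2 to 4 N at the edge. It needs no latch.
- cover_hinge (a point): Middle of the hinge line, at (76, 0, 79) mm in the loader's frame; the hinge axis is the loader's y.
- cover_edge (a point): On the cover's free edge, which carries a blue bar of radius 6 mm, 150 mm long: the point on the bar's outer side (the upper side when shut), 153.5 mm from the hinge line.
- slot (a point): Centre of the slot in the cover, on its outer (upper) face, 34 mm from the hinge line. The slot is 16 mm wide and 66 mm long, along the loader's y. With the cover shut it is at (42, 0, 82) mm in the loader's frame.
- rack: Empty white wire-type tube rack, 134 x 50 x 62 mm (x by y by z), 0.14 kg. Origin: centre of its underside, x along its length. Grasp across its 50 mm width at the top.
- pin_stand: Grey block, fixed, 104 x 46 x 70 mm, origin at the centre of the underside, with two sockets 15 mm wide and 66 mm deep, at x = -28 and +28 mm in its frame; one holds the orange-headed pin, the other the black-headed one.
- pin: The transit pin with an orange head, 105 mm long, 0.07 kg, upright in the stand. Origin: centre of its tip, z along the pin to the head. Steel shaft 12 mm thick with chamfered tip, z = 0 to 64; steel collar 30 mm wide, z = 64 to 69; round orange grip 24 mm wide, z = 69 to 105 mm.
- pin_tip (a point): The tip of the orange-headed pin's shaft (its origin). Fully home, collar on the shut cover, it is at z = 18 mm in the loader's frame (22 mm down the hole); resting on the carriage beside the hole, at 40 mm; in the stand, at 6 mm.
- pin_black: A pin of the same shape with a black head, to be left in the stand. Origin at its tip.
- cup_b: Bystander: clear specimen cup with orange lid, 64 mm wide, 72 mm high.
- coplin_jar: Bystander: glass staining jar, 48 x 56 x 106 mm.
- tape_roll: Bystander: cream roll of tape lying flat, 62 mm wide, 19 mm high.
- petri_dish: Bystander: petri dish, 58 mm wide, 15 mm high.

How it is judged:
By the outcome, as a careful person would: the job done as asked, in the order asked, and still so for the second after the job is handed in, with the robot touching nothing.
It also fails if it takes over 72 s, if anything falls off the work surface, if the arm or the gripper's body presses on something with over 40 N, if the wrist force passes 120 N, or if a joint passes its speed limit or range.

ROBOT

A 6-joint arm with a two-finger parallel gripper is mounted at the origin on a cart in front of the work surface, level with it; the furniture and walls round the work are solid. World frame = base frame: x ahead of the robot, y to its left, z up, the work surface at z = 0. Lengths are in m, angles in rad, forces in N, time in s.
With the tool pointing down it reaches from about 0.25 to 0.775 m from the base axis. Payload 8.9 kg.
Tool frame: the origin (TCP) lies between the finger pads; the fingertips stand 19 mm ahead of it and the grasp point (between the pads) is the TCP; z points along the fingers, y is the direction in which the jaws open and shut (so a half turn about z gives the same grasp; the last joint's range is limited). The gripper opens to 85 mm and grips with 20 to 120 N. Pads are 22 mm wide; open, the fingers measure 114 mm over their backs; the gripper's body (76 mm by 85 mm) begins 54 mm behind the grasp point. The pads swing forward as they close: fully open they stand 13 mm farther back than shut.
Start: joints at [-1.308, 0.291, -0.153, 1.127, 0, 1.431], TCP at [0.205, -0.483, 0.25] pointing down, gripper open.
Joint ranges: [-2.52, 2.52], [-0.91, 1.74], [-1.3, 1.37], [-1.96, 2.02], [-1.52, 1.47], [-3.14, 3.14]. Speed limits (rad/s): [2.22, 2.22, 2.79, 3.14, 3.14, 3.14].

INTERFACE

Orientations are given as a 3x3 rotation matrix whose columns are the frame's x, y, z axes.
In Python, from cell import r gives the robot as it stands.
- The arm moves only by the shell command python3 -m crank 'ROWS' [OPENING]. ROWS is a JSON object of lists of equal length, an entry for each row: "slide": the shift along the world's x, y, z in cm, a list of three; "angular": the turn, a rotation vector about the world's x, y, z in degrees, a list of three. A call has 1 to 10 rows; each row shifts and turns the commanded pose from where the row before left it; what a row does not reach is not made up. A row lasts 1/10 s, in which the tool goes at most 50 mm and 8.59 degrees, less where a joint would pass 70% of its speed; a pose out of reach is approached as far as the arm can. A call with a gripper value outside its range is refused whole. OPENING is the closure, from 0 (fully open) to 1 (shut), set as the call begins (- or left out, the last holds). The fingers move at their own pace and stop on an object; the grip force is fixed at half the most. Time passes only in rows, so rows that do not move let the fingers close. It gives the time, the measured TCP pose, the force and the opening at its end, in the units of the state.
- r.get_obs(): the state, without advancing time (a new reading comes with each control period).
- r.camera(name): name is "scene" or "top" or "wrist"; returns a dict with "img" (420x560x3 uint8, blue, green, red), "intrinsics" (3x3 intrinsics, pixels), "cam_to_world" (4x4, takes a point from camera to world coordinates). Camera axes: x right, y up, looking along -z (the intrinsics and any distortion apply to the point x, -y, -z); pixel columns grow to the right and rows downward; lengths in m; the calibration is good to about 2 mm. A picture is of the moment at which its call begins. There is no depth.
- r.job_done(): hands the job in, once; it reports no verdict.
The state is a dict: "time_s": time; "qpos": joint angles; "joint_velocities": joint speeds; "effort": joint torques, N m; "ee_pos": TCP position; "orientation": TCP orientation; "wrist_force": force on the tool from outside, world axes, zero at the start; "wrist_torque": the same for the moment, N m; "width": finger opening in m.
Only numpy, scipy, OpenCV 4.12 (cv2) and the standard library are available. Lean on these libraries where they do the work, as an engineer would, in place of code of your own. Each camera call takes 0.05 s, during which the arm holds its last target. There are 200 camera calls.

## Working session

There is one attempt and no reset: what is moved stays moved. The work goes in short steps, Python scripts to look and compute and a shell command to move; the robot and the scene stay as the last step left them, time stands still between calls to the robot, and variables do not carry over. Pictures are saved under pics/ and viewed, about 8 in all and at most 12, crops included, and the job is handed in when it is done.

```bash
mkdir -p pics; ls
python3 - <<'E'
from cell import r
import cv2,numpy as np,pickle
o=r.get_obs(); print(o)
d={}
for n in("scene","top"):
    c=r.camera(n); d[n]=c; cv2.imwrite(f"pics/{n}0.png",c["img"]); print(n,{k:(v if k!='img' else 0) for k,v in c.items()})
pickle.dump(d,open("c0.pkl","wb"))
E
```

```text
pics
{'time_s': 0.0, 'qpos': array([-1.30827916e+00,  2.91302719e-01, -1.54112286e-01,  1.12670368e+00,
        9.85614691e-06,  1.43149981e+00]), 'joint_velocities': array([ 1.00413779e-03, -8.05016999e-04,  5.87440619e-04,  2.21278305e-04,
       -3.12161677e-05,  4.65434071e-04]), 'effort': array([ 1.02731639e-03, -5.37139106e+01,  3.31374407e+01,  1.58933562e-02,
       -1.74002989e-04,  1.36225597e-05]), 'ee_pos': array([ 0.20522209, -0.48278305,  0.24972587]), 'orientation': array([[ 9.20353232e-01,  3.91087991e-01, -3.33648866e-04],
       [ 3.91088085e-01, -9.20352363e-01,  1.27960848e-03],
       [ 1.93364988e-04, -1.30817790e-03, -9.99999126e-01]]), 'wrist_force': array([ 0.08051512,  0.10366286, -0.00893393]), 'wrist_torque': array([-0.00293434, -0.03985267, -0.02659268]), 'width': 0.0856300398718764}
scene {'img': 0, 'intrinsics': array([[542.33714555,   0.        , 280.99117076],
       [  0.        , 542.33714555, 212.48664905],
       [  0.        ,   0.        ,   1.        ]]), 'cam_to_world': array([[-0.52232037,  0.60600649, -0.59994797, -0.32377585],
       [-0.85272714, -0.37625367,  0.36233907,  0.67818489],
       [-0.0061528 ,  0.70084899,  0.71328314,  1.05846855],
       [ 0.        ,  0.        ,  0.        ,  1.        ]])}
top {'img': 0, 'intrinsics': array([[519.23438065,   0.        , 277.85211981],
       [  0.        , 519.23438065, 223.55597852],
       [  0.        ,   0.        ,   1.        ]]), 'cam_to_world': array([[-0.02293875,  0.99104558, -0.13153887,  0.33723972],
       [-0.9996343 , -0.02085231,  0.01721748,  0.18506064],
       [ 0.01432042,  0.13188572,  0.99116148,  1.32102737],
       [ 0.        ,  0.        ,  0.        ,  1.        ]])}
```

View pics/top0.png

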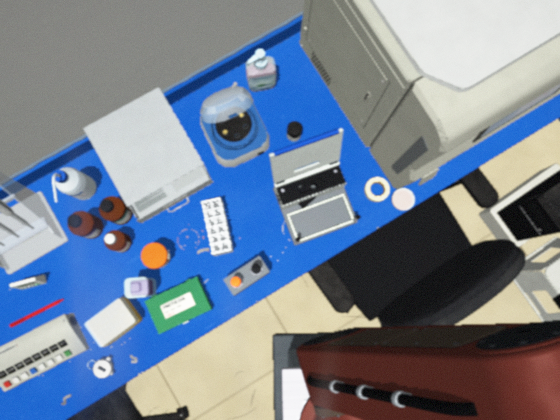

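View pics/scene0.png

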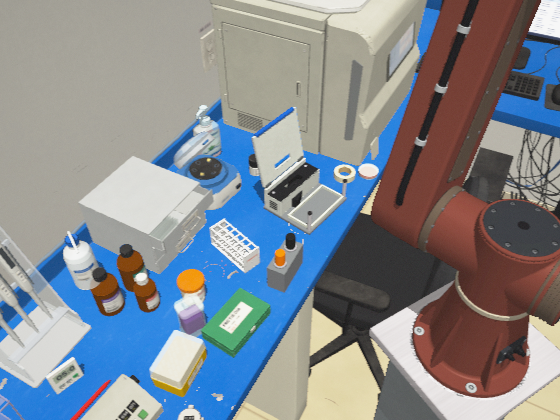

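Run:
```python
import cv2,numpy as np,pickle
d=pickle.load(open("c0.pkl","rb"))
a=cv2.resize(d["top"]["img"][120:300,185:365],(600,600),interpolation=cv2.INTER_CUBIC)
b=cv2.resize(d["scene"]["img"][100:300,200:350],(450,600),interpolation=cv2.INTER_CUBIC)
m=np.hstack([a,b]); m=cv2.resize(m,(800,457)); cv2.imwrite("pics/z0.png",m)
```

```text
(no output)
```

View pics/z0.png

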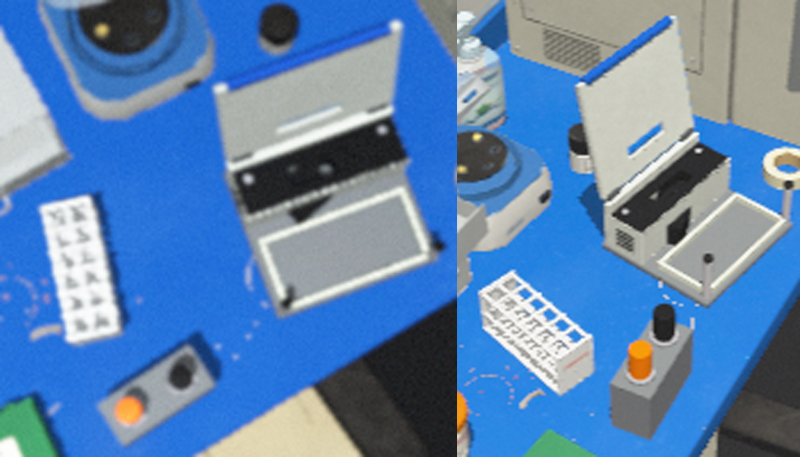

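```bash
cat > h.py <<'E'
import numpy as np,cv2,pickle
def ray(c,uv):
    K=c["intrinsics"];T=c["cam_to_world"];p=np.linalg.solve(K,[uv[0],uv[1],1]);d=T[:3,:3]@[p[0],-p[1],-p[2]]
    return T[:3,3],d/np.linalg.norm(d)
def onz(c,uv,z):
    o,d=ray(c,uv);return o+d*(z-o[2])/d[2]
def proj(c,P):
    T=c["cam_to_world"];q=T[:3,:3].T@(np.array(P)-T[:3,3]);q=c["intrinsics"]@[q[0],-q[1],-q[2]];return q[:2]/q[2]
def tri(c1,u1,c2,u2):
    A=[];b=[]
    for c,u in((c1,u1),(c2,u2)):
        o,d=ray(c,u);M=np.eye(3)-np.outer(d,d);A.append(M);b.append(M@o)
    x,res,*_=np.linalg.lstsq(np.vstack(A),np.hstack(b),rcond=None);return x,np.sqrt(res)
def blobs(m,amin,amax=1e9):
    n,l,s,c=cv2.connectedComponentsWithStats(m.astype(np.uint8));return [(s[i].tolist(),c[i].round(1).tolist(),l==i) for i in range(1,n) if amin<=s[i][4]<=amax]
E
python3 - <<'E'
from h import *
np.set_printoptions(precision=4,suppress=True)
d=pickle.load(open("c0.pkl","rb"));T,S=d["top"],d["scene"]
print("posts L,R",tri(T,(298.4,236.1),S,(309.8,213.3)),tri(T,(357,216.5),S,(344.8,180.9)))
for n,c,roi in(("top",T,(185,120,365,300)),("scene",S,(200,100,370,300))):
    im=c["img"];h=cv2.cvtColor(im,cv2.COLOR_BGR2HSV)
    R=np.zeros(im.shape[:2],bool);R[roi[1]:roi[3],roi[0]:roi[2]]=1
    o=(h[...,0]<18)&(h[...,1]>150)&(h[...,2]>150)&R
    print(n,"orange",[b[:2] for b in blobs(o,20)])
    w=(h[...,1]<40)&(h[...,2]>205)&R
    for b in blobs(w,60):
        k=b[2].astype(np.uint8);q=cv2.minAreaRect(np.argwhere(k)[:,::-1].astype(np.float32))
        print("white",b[:2],np.round(cv2.boxPoints(q),1).tolist())
        if n=="top":print("   z.062",[onz(T,p,.062)[:2].round(4).tolist() for p in cv2.boxPoints(q)],"  z.02",[onz(T,p,.02)[:2].round(4).tolist() for p in cv2.boxPoints(q)])
    k=(h[...,2]<60)&R
    print("black",[b[:2] for b in blobs(k,8)])
E
```

```text
posts L,R (array([0.4714, 0.113 , 0.0646]), array([0.0016])) (array([ 0.5157, -0.03  ,  0.074 ]), array([0.0008]))
top orange [([231, 277, 10, 9, 56], [235.6, 280.5])]
white ([185, 133, 23, 60, 742], [192.5, 166.9]) [[185.0, 133.0], [207.0, 133.0], [207.0, 192.0], [185.0, 192.0]]
   z.062 [[0.7373, 0.3899], [0.7363, 0.335], [0.5863, 0.3358], [0.5874, 0.3898]]   z.02 [[0.7507, 0.3967], [0.7496, 0.34], [0.5946, 0.3408], [0.5958, 0.3966]]
white ([294, 162, 25, 11, 64], [306.2, 166.9]) [[293.70001220703125, 170.1999969482422], [317.79998779296875, 161.39999389648438], [318.6000061035156, 163.6999969482422], [294.6000061035156, 172.5]]
   z.062 [[0.637, 0.1208], [0.6584, 0.0603], [0.6524, 0.0584], [0.6311, 0.1188]]   z.02 [[0.647, 0.1186], [0.6691, 0.0561], [0.6629, 0.0541], [0.6409, 0.1166]]
white ([275, 162, 64, 25, 228], [307.1, 173.4]) [[274.0, 183.39999389648438], [337.1000061035156, 159.6999969482422], [338.6000061035156, 163.60000610351562], [275.5, 187.3000030517578]]
   z.062 [[0.6047, 0.1704], [0.6617, 0.0118], [0.6515, 0.0085], [0.5947, 0.1669]]   z.02 [[0.6136, 0.1699], [0.672
[... 1655 characters left out ...]

white ([288, 185, 56, 41, 246], [315.2, 205.3]) [[287.29998779296875, 214.3000030517578], [325.8999938964844, 177.89999389648438], [343.20001220703125, 196.1999969482422], [304.6000061035156, 232.60000610351562]]
white ([210, 219, 49, 53, 828], [231.7, 243.5]) [[202.0, 236.3000030517578], [220.5, 214.6999969482422], [261.8999938964844, 250.1999969482422], [243.39999389648438, 271.70001220703125]]
black [([249, 160, 8, 8, 40], [252.8, 163.8]), ([268, 163, 49, 38, 631], [292.5, 181.7]), ([292, 192, 10, 15, 82], [296.4, 199.6]), ([308, 211, 3, 4, 8], [309.2, 212.8]), ([325, 213, 45, 73, 1927], [353.8, 252.9]), ([286, 233, 9, 16, 127], [290.0, 240.7]), ([314, 285, 40, 15, 297], [327.6, 294.7])]
```

```bash
python3 -m crank '{"slide":[[1.5,4,0],[1.5,4,0],[1.5,4,0],[1.5,4,0],[1.5,4,0],[1.5,4,0],[1.5,4,0],[1.5,4,0],[1.5,4,0],[1.5,4,0]],"angular":[[0,0,8.4],[0,0,8.4],[0,0,8.4],[0,0,8.4],[0,0,8.4],[0,0,8.4],[0,0,8.4],[0,0,8.4],[0,0,8.4],[0,0,8.4]]}' 0
python3 -m crank '{"slide":[[1.5,4,0],[1.5,4,0],[1.5,4,0],[1.5,4,0],[1.5,4,0],[1.5,4,0],[1.5,4,0],[1.5,4,0],[1.5,4,0],[1.5,4,0]],"angular":[[0,0,8.4],[0,0,8.4],[0,0,8.4],[0,0,8.4],[0,0,8.4],[0,0,8.4],[0,0,8.4],[0,0,8.4],[0,0,8.4],[0,0,8.4]]}'
python3 - <<'E'
from cell import r
from h import *
o=r.get_obs();print(o["qpos"],o["wrist_force"])
c=r.camera("wrist");pickle.dump(c,open("w1.pkl","wb"));cv2.imwrite("pics/w1.png",c["img"])
print(c["cam_to_world"],c["intrinsics"],[proj(c,(x,y,.062)) for x,y in((.5654,.3518),(.5747,.3013),(.4405,.2761),(.4315,.326))])
d=pickle.load(open("c0.pkl","rb"));T,S=d["top"],d["scene"]
print("orange",tri(T,(235.6,280.5),S,(279.7,259.4)),"black",tri(T,(256,267.4),S,(290,240.7)))
print("orange@.105",onz(T,(235.6,280.5),.105),onz(T,(256,267.4),.105))
E
```

```text
time_s: 1.1
ee_pos: [0.3555, -0.0815, 0.2503]
orientation: [[-0.298, 0.955, 0.0], [0.955, 0.298, -0.0], [-0.0, 0.0, -1.0]]
wrist_force: [0.4, -1.8, -0.4]
width: 0.0855
time_s: 2.1
ee_pos: [0.5054, 0.3186, 0.2499]
orientation: [[-0.98, -0.197, -0.0], [-0.197, 0.98, -0.0], [0.001, -0.0, -1.0]]
wrist_force: [1.2, -1.1, 0.1]
width: 0.0854
[ 4.40172111e-01  4.30897214e-01  5.24973362e-02  1.19296708e+00
 -8.53151773e-05  2.41511225e-01] [ 1.21849567 -1.05083251  0.09490955]
[[-1.98485132e-01 -9.34925686e-01 -2.94138767e-01  4.29242970e-01]
 [ 9.80103895e-01 -1.89360674e-01 -5.94885642e-02  3.03101595e-01]
 [-8.09285686e-05 -3.00094147e-01  9.53909585e-01  3.73127486e-01]
 [ 0.00000000e+00  0.00000000e+00  0.00000000e+00  1.00000000e+00]] [[325.60547769   0.         275.48303976]
 [  0.         325.60547769 210.7196436 ]
 [  0.           0.           1.        ]] [array([295.35051641, 252.07591814]), array([246.12119704, 251.27618004]), array([244.20497524, 114.77418041]), array([299.47738324, 116.00486829])]
orange (array([0.36725297, 0.26614493, 0.0844847 ]), array([0.0008404])) black (array([0.39727115, 0.21796537, 0.09223787]), array([0.00051798]))
orange@.105 [0.36709513 0.26527656 0.105     ] [0.39643523 0.21732938 0.105     ]
```

View pics/w1.png

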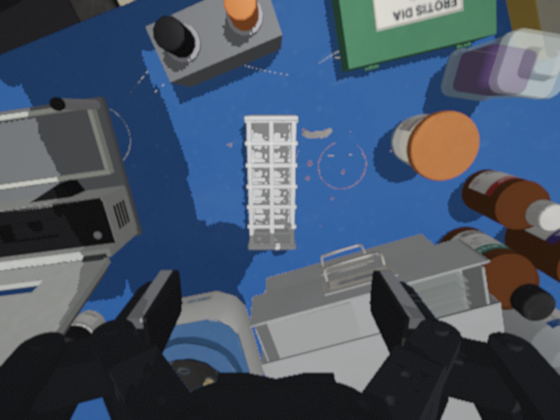

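```bash
python3 -m crank '{"slide":[[-0.2,-0.5,-4],[0,0,-4],[0,0,-4],[0,0,-4],[0,0,-3],[0,0,-0.8],[0,0,0],[0,0,0]],"angular":[[0,0,0],[0,0,0],[0,0,0],[0,0,0],[0,0,0],[0,0,0],[0,0,0],[0,0,0]]}'
python3 -m crank '{"slide":[[0,0,0],[0,0,0],[0,0,0],[0,0,0],[0,0,0],[0,0,0]],"angular":[[0,0,0],[0,0,0],[0,0,0],[0,0,0],[0,0,0],[0,0,0]]}' 1
```

```text
time_s: 2.95
ee_pos: [0.5042, 0.3122, 0.0537]
orientation: [[-0.982, -0.191, 0.002], [-0.191, 0.982, 0.001], [-0.002, 0.0, -1.0]]
wrist_force: [0.5, -0.4, -0.1]
width: 0.0853
time_s: 3.55
ee_pos: [0.504, 0.3125, 0.0538]
orientation: [[-0.981, -0.192, 0.002], [-0.192, 0.981, 0.001], [-0.002, 0.001, -1.0]]
wrist_force: [-2.1, 1.2, 8.2]
width: 0.0458
```

```bash
python3 -m crank '{"slide":[[0,0,0.5],[0,0,2],[0,0,3.5],[0,0,4],[0,0,4]],"angular":[[0,0,0],[0,0,0],[0,0,0],[0,0,0],[0,0,0]]}'
python3 -m crank '{"slide":[[0.2,-2.6,0],[0.2,-2.6,0],[0.2,-2.6,0],[0.2,-2.6,0],[0.2,-2.6,0],[0.2,-2.6,0],[0.2,-2.6,0],[0.2,-2.6,0],[0.2,-2.5,0],[0.1,-2.5,0]],"angular":[[0,0,-8.2],[0,0,-8.2],[0,0,-8.2],[0,0,-8.2],[0,0,-8.2],[0,0,-8.2],[0,0,-8.2],[0,0,-8.2],[0,0,-8.2],[0,0,-8.2]]}'
python3 -m crank '{"slide":[[0,0,0]],"angular":[[0,0,0]]}'
python3 - <<'E'
from cell import r
from h import *
s=r.camera("scene");w=r.camera("wrist");t=r.camera("top")
pickle.dump(dict(s=s,w=w,t=t),open("c2.pkl","wb"))
m=np.hstack([cv2.resize(s["img"][80:280,180:380],(420,420)),cv2.resize(w["img"],(380,420))]);cv2.imwrite("pics/m2.png",m)
E
```

```text
time_s: 4.05
ee_pos: [0.5029, 0.3115, 0.1939]
orientation: [[-0.982, -0.191, -0.0], [-0.191, 0.982, -0.0], [0.001, -0.0, -1.0]]
wrist_force: [1.7, 1.0, -1.3]
width: 0.0453
time_s: 5.05
ee_pos: [0.5222, 0.0527, 0.1926]
orientation: [[-0.32, 0.947, 0.0], [0.947, 0.32, -0.0], [-0.0, 0.0, -1.0]]
wrist_force: [0.2, 0.9, -2.3]
width: 0.0452
time_s: 5.15
ee_pos: [0.5223, 0.0513, 0.1926]
orientation: [[-0.319, 0.948, 0.0], [0.948, 0.319, -0.001], [-0.001, -0.0, -1.0]]
wrist_force: [0.2, 0.5, -2.0]
width: 0.0449
```

View pics/m2.png

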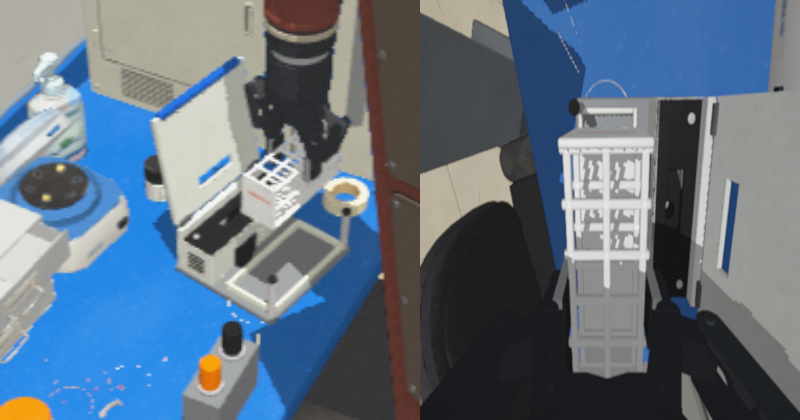

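```bash
python3 -m crank '{"slide":[[0.1,0.3,-3],[0,0,-3.5],[0,0,-3],[0,0,-1.5],[0,0,-0.8],[0,0,-0.5],[0,0,0]],"angular":[[0,0,0],[0,0,0],[0,0,0],[0,0,0],[0,0,0],[0,0,0],[0,0,0]]}'
python3 -m crank '{"slide":[[0,0,-0.3],[0,0,-0.2],[0,0,0]],"angular":[[0,0,0],[0,0,0],[0,0,0]]}'
```

```text
time_s: 6.0
ee_pos: [0.5236, 0.0573, 0.0696]
orientation: [[-0.327, 0.945, 0.0], [0.945, 0.327, 0.0], [0.0, 0.0, -1.0]]
wrist_force: [-0.6, 0.3, -0.8]
width: 0.045
time_s: 6.3
ee_pos: [0.5248, 0.0571, 0.0679]
orientation: [[-0.327, 0.945, 0.004], [0.945, 0.327, 0.0], [-0.001, 0.004, -1.0]]
wrist_force: [-9.0, 1.7, 34.2]
width: 0.0454
```

```bash
python3 -m crank '{"slide":[[0,0,0.4],[0,0,0]],"angular":[[0,0,0],[0,0,0]]}'
python3 - <<'E'
from cell import r
from h import *
s=r.camera("scene");w=r.camera("wrist");t=r.camera("top")
pickle.dump(dict(s=s,w=w,t=t),open("c3.pkl","wb"))
m=np.hstack([cv2.resize(s["img"][140:260,240:360],(400,400),interpolation=cv2.INTER_CUBIC),cv2.resize(w["img"][60:400,160:440],(330,400),interpolation=cv2.INTER_CUBIC)]);cv2.imwrite("pics/m3.png",m)
E
```

```text
time_s: 6.5
ee_pos: [0.5243, 0.0569, 0.0695]
orientation: [[-0.326, 0.945, 0.002], [0.945, 0.326, 0.0], [-0.001, 0.002, -1.0]]
wrist_force: [1.0, -0.1, -1.4]
width: 0.0453
```

View pics/m3.png

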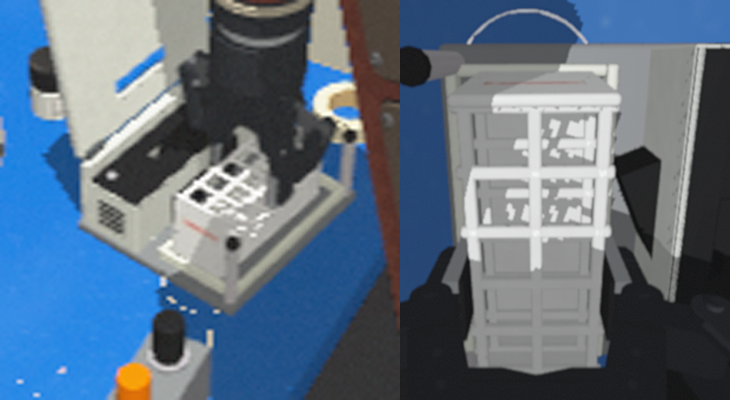

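Run:
```python
from h import *
d=pickle.load(open("c3.pkl","rb"))
yaw=np.radians(19.2);X=np.array([np.cos(yaw),np.sin(yaw),0]);Y=np.array([-np.sin(yaw),np.cos(yaw),0]);B=np.array([.5234,.0543,0])
def box(c,im,k,o,P,hx,hy,z,col):
    q=[(proj(c,P+X*a*hx+Y*b*hy+[0,0,z])-o)*k for a,b in((1,1),(1,-1),(-1,-1),(-1,1))]
    cv2.polylines(im,[np.int32(np.round(q))],True,col,1,cv2.LINE_AA)
out=[]
for n,(x0,y0,x1,y1),k in(("s",(260,150,360,250),4),("w",(160,60,440,395),1.2)):
    c=d[n];im=cv2.resize(c["img"][y0:y1,x0:x1],None,fx=k,fy=k,interpolation=cv2.INTER_CUBIC);o=np.array([x0,y0])
    box(c,im,k,o,B,.038,.078,.02,(0,255,0));box(c,im,k,o,B,.033,.073,.01,(0,160,0))
    R=np.array([.5243,.0569,0]);box(c,im,k,o,R,.025,.067,.015+.062,(0,0,255));box(c,im,k,o,R,.025,.067,.0155,(255,0,255));
    out.append(cv2.resize(im,(400,400)))
cv2.imwrite("pics/m4.png",np.hstack(out))
```

```text
(no output)
```

View pics/m4.png

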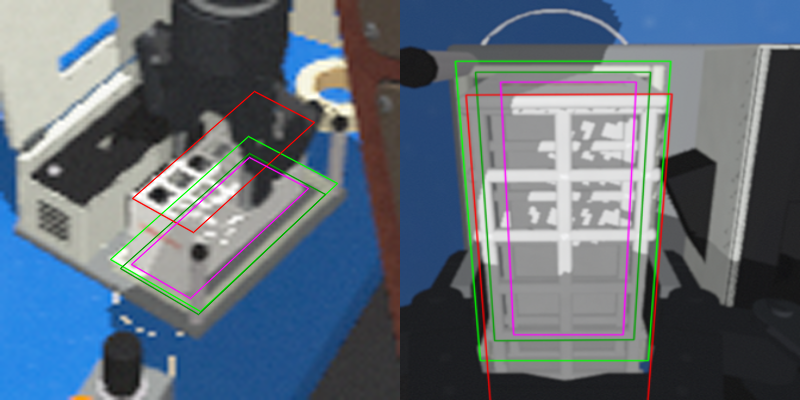

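```bash
python3 -m crank '{"slide":[[0,-0.2,0.2],[0,0,-0.1],[0,0,-0.2],[0,0,-0.2],[0,0,0]],"angular":[[3.8,1.3,0],[0,0,0],[0,0,0],[0,0,0],[0,0,0]]}'
python3 - <<'E'
from cell import r
print(r.get_obs()["wrist_torque"])
E
```

```text
time_s: 7.15
ee_pos: [0.5231, 0.0551, 0.0649]
orientation: [[-0.326, 0.945, -0.023], [0.943, 0.326, 0.065], [0.069, -0.0, -0.998]]
wrist_force: [0.5, 0.8, 2.0]
width: 0.0453
[-0.11963437 -0.06396257 -0.0108592 ]
```

```bash
python3 -m crank '{"slide":[[0,0,-0.1],[0,0,0],[0,0,0],[0,0,0]],"angular":[[0,0,0],[0,0,0],[0,0,0],[0,0,0]]}' 0.3
python3 -m crank '{"slide":[[0,0,1],[0,0,3],[0,0,4],[0,0,4],[0,0,4]],"angular":[[0,0,0],[-3.8,-1.3,0],[0,0,0],[0,0,0],[0,0,0]]}'
python3 - <<'E'
from cell import r
from h import *
s=r.camera("scene");w=r.camera("wrist");t=r.camera("top")
pickle.dump(dict(s=s,w=w,t=t),open("c4.pkl","wb"))
m=np.hstack([cv2.resize(t["img"][145:265,260:380],(400,400),interpolation=cv2.INTER_CUBIC),cv2.resize(w["img"],(400,400))]);cv2.imwrite("pics/m5.png",m)
E
```

```text
time_s: 7.55
ee_pos: [0.5232, 0.0548, 0.0643]
orientation: [[-0.325, 0.945, -0.023], [0.943, 0.326, 0.066], [0.07, -0.0, -0.998]]
wrist_force: [0.5, 0.2, 0.9]
width: 0.0595
time_s: 8.05
ee_pos: [0.5229, 0.0549, 0.2268]
orientation: [[-0.326, 0.945, 0.001], [0.945, 0.326, -0.0], [-0.0, 0.001, -1.0]]
wrist_force: [1.0, -0.2, -1.2]
width: 0.0599
```

View pics/m5.png

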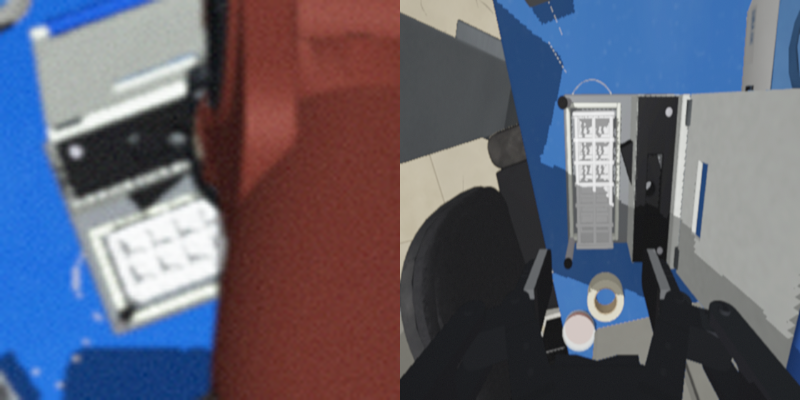

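```bash
python3 -m crank '{"slide":[[0,0,3],[0,0,2.5],[3.75,1.3,0],[3.75,1.3,0],[3.75,1.3,0],[3.75,1.3,0],[3.75,1.3,0],[0,0,0]],"angular":[[0,0,0],[0,0,0],[0,0,0],[0,0,0],[0,0,0],[0,0,0],[0,0,0],[0,0,0]]}' 1
python3 - <<'E'
from cell import r
from h import *
d=pickle.load(open("c0.pkl","rb"));T,S=d["top"],d["scene"];np.set_printoptions(precision=4,suppress=True)
print(tri(T,(294.4,129.5),S,(252.8,163.8)),"bar ends",tri(T,(185+217/2.54,120+88/2.54),S,(200+(580-457)/2.286,100+85/2.286)),tri(T,(185+398/2.54,120+27/2.54),S,(200+(673-457)/2.286,100+19/2.286)))
print(r.get_obs()["qpos"])
E
```

```text
time_s: 9.0
ee_pos: [0.7139, 0.121, 0.2745]
orientation: [[-0.327, 0.945, -0.003], [0.945, 0.327, 0.0], [0.001, -0.003, -1.0]]
wrist_force: [-0.3, 0.2, -1.3]
width: 0.0002
(array([0.7547, 0.1174, 0.0273]), array([0.0052])) bar ends (array([0.632 , 0.1783, 0.2303]), array([0.0006])) (array([0.6844, 0.0233, 0.2281]), array([0.0018]))
[0.0669 0.7089 0.5909 1.4558 0.0003 1.305 ]
```

```bash
python3 -m crank '{"slide":[[0,0,-2.5],[0,0,-2.5],[-2.36,-0.82,0],[-2.08,-0.72,0],[-2.08,-0.72,0],[-1.7,-0.6,0],[-1.7,-0.6,0],[0,0,0]],"angular":[[0,0,0],[0,0,0],[0,0,0],[0,0,0],[0,0,0],[0,0,0],[0,0,0],[0,0,0]]}'
python3 - <<'E'
from cell import r
from h import *
c=r.camera("scene");cv2.imwrite("pics/s6.png",cv2.resize(c["img"][60:240,220:400],(400,400)))
E
```

```text
time_s: 9.8
ee_pos: [0.609, 0.0846, 0.2292]
orientation: [[-0.325, 0.946, -0.002], [0.946, 0.325, -0.0], [0.0, -0.002, -1.0]]
wrist_force: [0.3, -0.0, 0.1]
width: -0.0
```

View pics/s6.png

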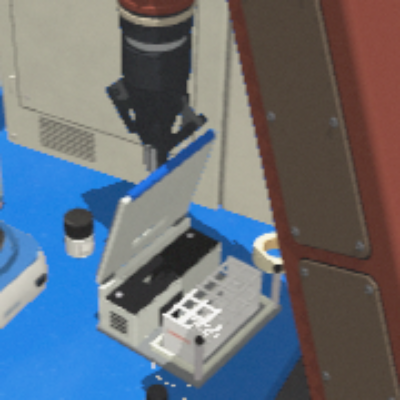

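```bash
python3 -m crank '{"slide":[[-1.25,-0.43,-0.9],[-1.2,-0.43,-0.8],[-1.28,-0.45,-1],[-1.27,-0.44,-1],[-2.0,-0.69,-2.65],[-1.09,-0.38,-2.45],[-0.52,-0.18,-2.2],[0,0,0]],"angular":[[0,0,0],[0,0,0],[0,0,0],[0,0,0],[0,0,0],[0,0,0],[0,0,0],[0,0,0]]}'
python3 -m crank '{"slide":[[-0.1,0,-1],[-0.1,0,-0.8],[0,0,0]],"angular":[[0,0,0],[0,0,0],[0,0,0]]}'
```

```text
time_s: 10.65
ee_pos: [0.5232, 0.0552, 0.1168]
orientation: [[-0.326, 0.945, -0.005], [0.945, 0.326, 0.0], [0.002, -0.005, -1.0]]
wrist_force: [-0.5, 0.3, -0.3]
width: 0.0003
time_s: 10.95
ee_pos: [0.5245, 0.0553, 0.1014]
orientation: [[-0.326, 0.945, 0.001], [0.945, 0.326, 0.0], [-0.0, 0.001, -1.0]]
wrist_force: [0.6, 0.2, 0.4]
width: 0.0003
```

```bash
python3 -m crank '{"slide":[[0,0,-0.2],[0,0,-0.2],[0,0,-0.2]],"angular":[[0,0,0],[0,0,0],[0,0,0]]}'
python3 - <<'E'
from cell import r
from h import *
c=r.camera("scene");w=r.camera("wrist");pickle.dump(dict(s=c,w=w),open("c7.pkl","wb"))
cv2.imwrite("pics/s7.png",np.hstack([cv2.resize(c["img"][120:260,240:380],(400,400),interpolation=cv2.INTER_CUBIC),cv2.resize(w["img"],(400,400))]))
E
```

```text
time_s: 11.25
ee_pos: [0.5248, 0.0554, 0.1001]
orientation: [[-0.326, 0.945, 0.004], [0.945, 0.326, -0.0], [-0.002, 0.004, -1.0]]
wrist_force: [-26.1, 1.4, 83.5]
width: 0.0
```

View pics/s7.png

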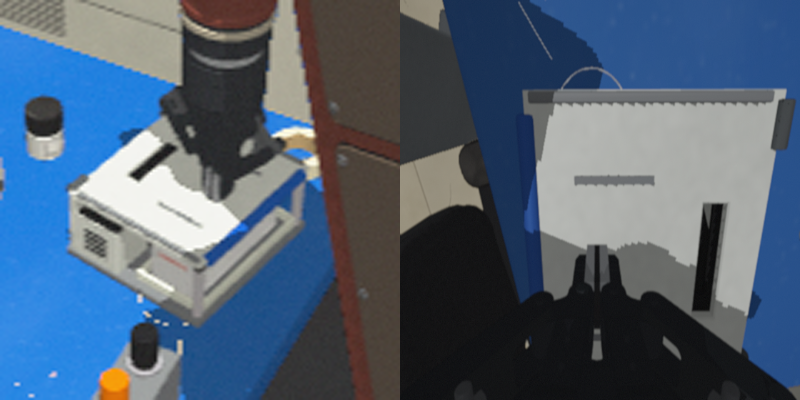

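```bash
python3 -m crank '{"slide":[[0,0,2],[0,0,4],[0,0,4],[0,0,4.5],[0,0,0]],"angular":[[0,0,0],[0,0,0],[0,0,0],[0,0,0],[0,0,0]]}' 0
python3 - <<'E'
from cell import r
from h import *
np.set_printoptions(precision=4,suppress=True)
c=r.camera("wrist");s=r.camera("scene");pickle.dump(dict(s=s,w=c),open("c8.pkl","wb"))
E
python3 -m crank '{"slide":[[-2.63,3.52,0],[-2.63,3.52,0],[-2.63,3.52,0],[-2.63,3.52,0],[-2.63,3.52,0],[-2.63,3.52,0],[0,0,0]],"angular":[[0,0,6.3],[0,0,6.3],[0,0,0],[0,0,0],[0,0,0],[0,0,0],[0,0,0]]}'
python3 - <<'E'
from cell import r
from h import *
np.set_printoptions(precision=4,suppress=True)
yaw=np.radians(19.2);X=np.array([np.cos(yaw),np.sin(yaw),0]);Y=np.array([-np.sin(yaw),np.cos(yaw),0]);B=np.array([.5234,.0543,0])
W=r.camera("wrist");S=r.camera("scene");T=r.camera("top");pickle.dump(dict(s=S,w=W,t=T),open("c9.pkl","wb"))
d=pickle.load(open("c8.pkl","rb"))
slot=B+.079*X+[0,0,.082];print("slot pred",slot,proj(d["w"],slot),proj(d["s"],slot),proj(T,slot))
for n,c in(("w8",d["w"]),("s8",d["s"]),("w9",W),("s9",S),("top",T)):
    h=cv2.cvtColor(c["img"],cv2.COLOR_BGR2HSV);u=proj(c,slot)
    for b in blobs(h[...,2]<75,30,9000):
        if np.hypot(*(np.array(b[1])-u))<30:
            q=cv2.minAreaRect(np.argwhere(b[2])[:,::-1].astype(np.float32));P=[onz(c,p,.082) for p in cv2.boxPoints(q)]
            print(n,b[:2],u,[(X@(p-slot)*1e3,Y@(p-slot)*1e3) for p in P])
    p=proj(c,(.3673,.2661,.1))
    for b in blobs((h[...,0]<18)&(h[...,1]>150)&(h[...,2]>120),20):
        if np.hypot(*(np.array(b[1])-p))<60: print(n,"orange",b[:2],p,onz(c,b[1],.111))
E
```

```text
time_s: 11.85
ee_pos: [0.5268, 0.0553, 0.2464]
orientation: [[-0.326, 0.945, 0.01], [0.945, 0.326, -0.0], [-0.003, 0.009, -1.0]]
wrist_force: [1.2, 0.3, -0.7]
width: 0.0724
time_s: 12.65
ee_pos: [0.362, 0.2692, 0.2391]
orientation: [[-0.529, 0.849, -0.003], [0.849, 0.529, -0.0], [0.002, -0.003, -1.0]]
wrist_force: [0.3, -1.2, -0.5]
width: 0.0856
slot pred [0.598  0.0803 0.082 ] [357.3336 195.2058] [293.7129 175.7878] [311.128  183.6308]
w8 ([346, 162, 19, 67, 949], [354.8, 195.7]) [357.3336 195.2058] [(np.float64(-9.076499264412716), np.float64(-31.926260762534138)), (np.float64(-8.766402395369646), np.float64(31.347884962023308)), (np.float64(4.303427833846781), np.float64(30.358700925009643)), (np.float64(4.869720167109779), np.float64(-33.073424328196914))]
s8 ([286, 170, 16, 13, 52], [293.7, 175.8]) [293.7129 175.7878] [(np.float64(3.865399710443077), np.float64(29.09553954553681)), (np.float64(5.808144726436656), np.float64(-31.456151501103825)), (np.float64(-4.113165609471696), np.float64(-27.543814408925034)), (np.float64(-5.82455919015253), np.float64(32.659014796302614))]
s8
[... 1040 characters left out ...]
oat64(29.136207920730183)), (np.float64(4.3470302179404365), np.float64(-29.09418632314103)), (np.float64(-5.123655598589214), np.float64(-28.80358838991764)), (np.float64(-4.669551442407906), np.float64(29.373740531210228))]
top orange ([225, 240, 12, 15, 39], [229.6, 246.9]) [235.388  280.4695] [0.4452 0.2779 0.111 ]
top orange ([171, 250, 45, 26, 258], [191.1, 261.5]) [235.388  280.4695] [0.4132 0.3676 0.111 ]
top orange ([235, 259, 13, 19, 83], [240.4, 268.6]) [235.388  280.4695] [0.3942 0.2534 0.111 ]
top orange ([252, 300, 13, 9, 56], [258.2, 303.8]) [235.388  280.4695] [0.3124 0.2136 0.111 ]
top orange ([188, 304, 16, 11, 49], [195.9, 309.3]) [235.388  280.4695] [0.3033 0.3567 0.111 ]
```

```bash
python3 -m crank '{"slide":[[0.25,-0.4,-3.5],[0,0,-3.5],[0,0,-2.5],[0,0,0]],"angular":[[0,0,0],[0,0,0],[0,0,0],[0,0,0]]}'
python3 - <<'E'
from cell import r
from h import *
np.set_printoptions(precision=4,suppress=True)
W=r.camera("wrist");o=r.get_obs();pickle.dump(dict(w=W,o=o),open("c10.pkl","wb"));cv2.imwrite("pics/w10.png",W["img"])
h=cv2.cvtColor(W["img"],cv2.COLOR_BGR2HSV)
for b in blobs((h[...,0]<18)&(h[...,1]>150)&(h[...,2]>120),200): print(b[:2],onz(W,b[1],.111),[b[2][y].nonzero()[0][[0,-1]] for y in range(b[0][1]+3,b[0][1]+b[0][3],6)])
p=o["ee_pos"];print(p,proj(W,p),proj(W,(p[0],p[1],.111)))
E
```

```text
time_s: 13.2
ee_pos: [0.3668, 0.2602, 0.1423]
orientation: [[-0.522, 0.853, -0.005], [0.853, 0.522, -0.003], [0.0, -0.006, -1.0]]
wrist_force: [0.0, -0.6, 1.1]
width: 0.0853
([526, 0, 34, 49, 1013], [545.8, 21.5]) [0.404  0.4141 0.111 ] [array([528, 559]), array([528, 559]), array([527, 559]), array([532, 559]), array([534, 559]), array([537, 559]), array([542, 559]), array([551, 559])]
([255, 214, 44, 59, 1978], [276.5, 244.1]) [0.3611 0.2689 0.111 ] [array([267, 287]), array([261, 292]), array([259, 293]), array([258, 294]), array([257, 295]), array([256, 297]), array([256, 298]), array([256, 296]), array([261, 293]), array([270, 284])]
[0.3678 0.2609 0.1442] [279.765  297.5048] [279.4494 262.3248]
```

View pics/w10.png

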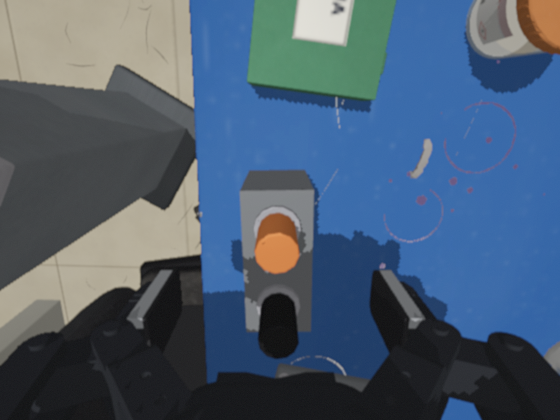

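```bash
python3 -m crank '{"slide":[[-0.26,0.43,-1],[0,0,-2],[0,0,-1.3],[0,0,0]],"angular":[[0,0,0],[0,0,0],[0,0,0],[0,0,0]]}'
python3 -m crank '{"slide":[[0,0,0],[0,0,0],[0,0,0],[0,0,0],[0,0,0],[0,0,0],[0,0,0],[0,0,0]],"angular":[[0,0,0],[0,0,0],[0,0,0],[0,0,0],[0,0,0],[0,0,0],[0,0,0],[0,0,0]]}' 1
python3 - <<'E'
from cell import r
o=r.get_obs();print(o["ee_pos"],o["wrist_force"],o["wrist_torque"])
E
```

```text
time_s: 13.65
ee_pos: [0.3654, 0.2666, 0.1018]
orientation: [[-0.524, 0.852, -0.001], [0.852, 0.524, -0.0], [0.0, -0.001, -1.0]]
wrist_force: [-0.3, -0.1, 0.2]
width: 0.0854
time_s: 14.45
ee_pos: [0.3656, 0.2667, 0.1029]
orientation: [[-0.524, 0.852, 0.0], [0.852, 0.524, 0.0], [-0.0, 0.0, -1.0]]
wrist_force: [-2.6, -1.6, 7.9]
width: 0.0223
[0.36563688 0.26668171 0.10291493] [-2.64821906 -1.60580615  7.94581296] [-0.33015146  0.50598615 -0.00291349]
```

```bash
python3 -m crank '{"slide":[[0,0,1],[0,0,2],[0,0,3],[0,0,3],[0,0,3],[0,0,0]],"angular":[[0,0,0],[0,0,0],[0,0,0],[0,0,0],[0,0,0],[0,0,0]]}'
python3 -m crank '{"slide":[[2.3,-1.85,0],[4,-3.2,0],[4,-3.2,0],[4,-3.2,0],[4,-3.2,0],[3.8,-3,0],[1.1,-0.9,0],[0,0,0],[0,0,0]],"angular":[[0,0,-6.2],[0,0,-6.2],[0,0,0],[0,0,0],[0,0,0],[0,0,0],[0,0,0],[0,0,0],[0,0,0]]}'
python3 - <<'E'
from cell import r
from h import *
np.set_printoptions(precision=4,suppress=True)
P=[r.get_obs()["ee_pos"]];
W=r.camera("wrist");S=r.camera("scene");T=r.camera("top");o=r.get_obs();P.append(o["ee_pos"]);print(P,o["wrist_force"],o["wrist_torque"])
pickle.dump(dict(s=S,w=W,t=T,o=o),open("c11.pkl","wb"))
p=o["ee_pos"]
a=cv2.resize(S["img"][100:220,240:360],(400,400),interpolation=cv2.INTER_CUBIC)
cv2.imwrite("pics/s11.png",np.hstack([a,cv2.resize(W["img"][100:340,160:400],(400,400),interpolation=cv2.INTER_CUBIC)]))
print(proj(S,p-[0,0,.097]),proj(W,p-[0,0,.097]),proj(W,(.598,.0803,.082)),proj(S,p-[0,0,.05]))
E
```

```text
time_s: 15.05
ee_pos: [0.3676, 0.2677, 0.2264]
orientation: [[-0.524, 0.852, 0.006], [0.852, 0.524, 0.003], [-0.001, 0.007, -1.0]]
wrist_force: [0.3, 0.4, -0.5]
width: 0.0222
time_s: 15.95
ee_pos: [0.5928, 0.0847, 0.2218]
orientation: [[-0.329, 0.944, -0.002], [0.944, 0.329, 0.0], [0.001, -0.002, -1.0]]
wrist_force: [-1.0, -0.3, -0.3]
width: 0.0221
[array([0.5928, 0.0847, 0.2218]), array([0.5927, 0.0854, 0.2225])] [ 0.3154 -0.1695 -0.6159] [ 0.0065 -0.0211  0.0313]
[293.319  165.2526] [276.9821 220.196 ] [280.7923 210.663 ] [293.5026 151.3272]
```

View pics/s11.png

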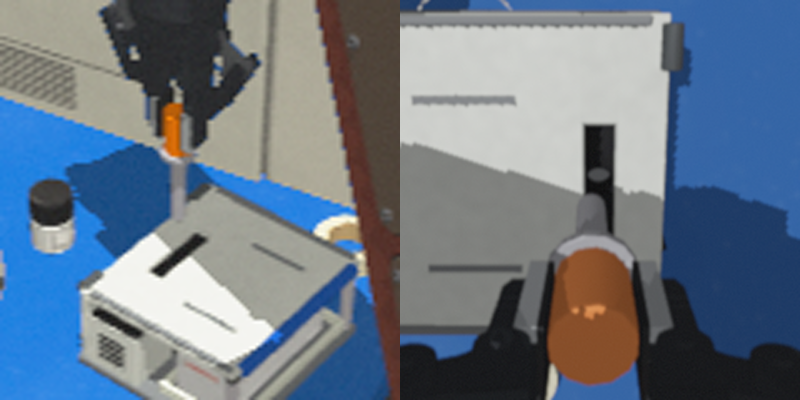

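Run:
```python
from h import *
np.set_printoptions(precision=4,suppress=True)
d=pickle.load(open("c11.pkl","rb"));W=d["w"];p=d["o"]["ee_pos"]
yaw=np.radians(19.2);X=np.array([np.cos(yaw),np.sin(yaw),0]);Y=np.array([-np.sin(yaw),np.cos(yaw),0]);L=np.array([.5234,.0543,0])+.037*X
f=lambda q:((q-L)@X*1e3,(q-L)@Y*1e3)
print("tcp",f(p),"tip",f(onz(W,(275.2,218),p[2]-.097)))
g=cv2.cvtColor(W["img"],cv2.COLOR_BGR2GRAY)
for y in(178,182,186,190,194,198):
    row=g[y,262:298].astype(int);e=np.diff(row);l=262+np.argmin(e)+.5;h=262+np.argmax(e)+.5
    print(y,l,h,f(onz(W,((l+h)/2,y),.082)),(h-l))
col=g[165:215,279];print(col.tolist())
print("slot top end",f(onz(W,(279,175),.082)))
print(g[198:212,268:292])
for z in(.04,.06,.082):print("spot",z,f(onz(W,(278.8,204.4),z)))
# pre-cover images: dark/bright features inside the channel slot
```

```text
tcp (np.float64(38.692179371352104), np.float64(6.591735699311434)) tip (np.float64(37.41839069268919), np.float64(8.243719382742341))
178 270.5 288.5 (np.float64(40.762004433037994), np.float64(28.139438306715068)) 18.0
182 270.5 288.5 (np.float64(40.7792077549356), np.float64(24.788634366993463)) 18.0
186 270.5 288.5 (np.float64(40.79654130711435), np.float64(21.412464620509965)) 18.0
190 270.5 288.5 (np.float64(40.81400657397022), np.float64(18.010639941670217)) 18.0
194 270.5 287.5 (np.float64(40.41479320295667), np.float64(14.581954870937356)) 17.0
198 270.5 287.5 (np.float64(40.430930752250575), np.float64(11.127915550786192)) 17.0
[202, 202, 201, 202, 201, 203, 203, 202, 185, 143, 77, 29, 17, 21, 25, 26, 27, 25, 22, 20, 23, 25, 27, 29, 30, 23, 20, 24, 24, 24, 23, 25, 21, 18, 21, 41, 65, 76, 78, 77, 78, 78, 74, 58, 35, 20, 14, 17, 18, 17]
slot top end (np.float64(40.33979094448986), np.float64(30.635244321957124))
[[198 170 111  45  16  18  19  20  19  21  17  18  26  33  36  37  39  37
   36  53 116 174 197 203]
 [198 171 112  49  17  16  20  20  22  18  20  21  27  33  36  35
[... 771 characters left out ...]
6  59  69  72  73  74  73  70  60  50  34  21
   18  44 115 173 196 202]
 [198 171 117  54  14  16  30  39  49  55  56  58  54  48  39  27  18  16
   17  46 118 175 197 202]
 [198 170 116  53  19  14  18  21  27  31  35  35  32  27  21  22  18  18
   19  48 123 180 199 204]
 [197 171 116  53  17  15  17  16  16  18  20  20  18  18  16  16  24  15
   18  51 120 175 195 202]
 [197 170 116  53  17  16  18  19  14  17  16  14  14  19  14  20  21  19
   23  45 102 149 175 191]]
spot 0.04 (np.float64(40.62839475154143), np.float64(-6.81355548549427))
spot 0.06 (np.float64(40.466594313148356), np.float64(-0.9281877247878177))
spot 0.082 (np.float64(40.28861383091597), np.float64(5.545716811989279))
```

```bash
python3 -m crank '{"slide":[[0.47,-0.37,0],[0,0,-1.5],[0,0,-1.5],[0,0,-1],[0,0,0],[0,0,0]],"angular":[[0,0,0],[0,0,0],[0,0,0],[0,0,0],[0,0,0],[0,0,0]]}'
python3 -m crank '{"slide":[[0,0,-0.15],[0,0,-0.15],[0,0,0]],"angular":[[0,0,0],[0,0,0],[0,0,0]]}'
python3 -m crank '{"slide":[[0,0,-0.1],[0,0,-0.1],[0,0,0]],"angular":[[0,0,0],[0,0,0],[0,0,0]]}'
```

```text
time_s: 16.7
ee_pos: [0.5986, 0.0807, 0.1827]
orientation: [[-0.329, 0.944, 0.0], [0.944, 0.329, 0.0], [-0.0, 0.0, -1.0]]
wrist_force: [0.3, -0.7, -0.6]
width: 0.0221
time_s: 17.0
ee_pos: [0.5986, 0.0806, 0.1795]
orientation: [[-0.329, 0.944, 0.0], [0.944, 0.329, -0.0], [-0.0, 0.0, -1.0]]
wrist_force: [0.6, 0.1, -0.7]
width: 0.022
time_s: 17.3
ee_pos: [0.5984, 0.0806, 0.1772]
orientation: [[-0.329, 0.944, -0.0], [0.944, 0.329, -0.0], [0.0, -0.0, -1.0]]
wrist_force: [-0.3, 0.0, 0.2]
width: 0.0225
```

```bash
python3 -m crank '{"slide":[[0,0,-0.15],[0,0,-0.15],[0,0,-0.15],[0,0,0]],"angular":[[0,0,0],[0,0,0],[0,0,0],[0,0,0]]}'
python3 -m crank '{"slide":[[0,0,-0.2],[0,0,-0.2],[0,0,-0.2],[0,0,-0.2],[0,0,0]],"angular":[[0,0,0],[0,0,0],[0,0,0],[0,0,0],[0,0,0]]}'
```

```text
time_s: 17.7
ee_pos: [0.5983, 0.0806, 0.1725]
orientation: [[-0.329, 0.944, -0.001], [0.944, 0.329, -0.0], [0.0, -0.001, -1.0]]
wrist_force: [-0.6, -0.7, -0.5]
width: 0.022
time_s: 18.2
ee_pos: [0.5983, 0.0806, 0.1644]
orientation: [[-0.329, 0.944, -0.001], [0.944, 0.329, 0.0], [0.0, -0.001, -1.0]]
wrist_force: [-0.3, -0.2, -1.2]
width: 0.0224
```

```bash
python3 -m crank '{"slide":[[0,0,-0.3],[0,0,-0.3],[0,0,-0.3],[0,0,-0.3],[0,0,-0.3],[0,0,-0.3],[0,0,0]],"angular":[[0,0,0],[0,0,0],[0,0,0],[0,0,0],[0,0,0],[0,0,0],[0,0,0]]}'
```

```text
time_s: 18.9
ee_pos: [0.5982, 0.0806, 0.1463]
orientation: [[-0.329, 0.944, -0.001], [0.944, 0.329, -0.0], [0.0, -0.001, -1.0]]
wrist_force: [0.2, -0.0, -0.4]
width: 0.0222
```

```bash
python3 -m crank '{"slide":[[0,0,-0.25],[0,0,-0.25],[0,0,-0.2],[0,0,0]],"angular":[[0,0,0],[0,0,0],[0,0,0],[0,0,0]]}'
python3 -m crank '{"slide":[[0,0,-0.1],[0,0,-0.1],[0,0,0]],"angular":[[0,0,0],[0,0,0],[0,0,0]]}'
```

```text
time_s: 19.3
ee_pos: [0.5983, 0.0806, 0.1395]
orientation: [[-0.329, 0.944, -0.001], [0.944, 0.329, 0.0], [0.0, -0.0, -1.0]]
wrist_force: [-0.5, -0.3, -0.5]
width: 0.0221
time_s: 19.6
ee_pos: [0.5984, 0.0806, 0.1377]
orientation: [[-0.329, 0.944, -0.0], [0.944, 0.329, -0.0], [0.0, -0.0, -1.0]]
wrist_force: [0.4, 0.0, -0.3]
width: 0.0221
```

```bash
python3 -m crank '{"slide":[[0,0,-0.1],[0,0,0]],"angular":[[0,0,0],[0,0,0]]}'
python3 -m crank '{"slide":[[0,0,-0.1],[0,0,0]],"angular":[[0,0,0],[0,0,0]]}'
```

```text
time_s: 19.8
ee_pos: [0.5986, 0.0806, 0.1369]
orientation: [[-0.329, 0.944, 0.0], [0.944, 0.329, -0.0], [-0.0, 0.0, -1.0]]
wrist_force: [-0.3, -0.5, -0.5]
width: 0.0223
time_s: 20.0
ee_pos: [0.5989, 0.0805, 0.1368]
orientation: [[-0.329, 0.944, 0.001], [0.944, 0.329, -0.0], [-0.001, 0.001, -1.0]]
wrist_force: [-1.3, 0.3, 9.4]
width: 0.0217
```

```bash
for i in 1; do python3 -m crank '{"slide":[[0.066,-0.189,0],[0,0,0]],"angular":[[0,0,0],[0,0,0]]}'
python3 -m crank '{"slide":[[0.066,-0.189,0],[0,0,0]],"angular":[[0,0,0],[0,0,0]]}'
python3 -m crank '{"slide":[[0.066,-0.189,0],[0,0,0]],"angular":[[0,0,0],[0,0,0]]}'; done | grep -E "ee_pos|force"
```

```text
ee_pos: [0.5993, 0.0791, 0.1367]
wrist_force: [-3.0, 2.1, 8.9]
ee_pos: [0.5998, 0.0777, 0.1367]
wrist_force: [-3.2, 3.9, 8.9]
ee_pos: [0.6007, 0.0756, 0.1366]
wrist_force: [-0.8, 4.0, 5.5]
```

```bash
python3 -m crank '{"slide":[[0.033,-0.094,0],[0,0,0]],"angular":[[0,0,0],[0,0,0]]}' | grep -E "ee_pos|force"
python3 -m crank '{"slide":[[0.033,-0.094,0],[0,0,0]],"angular":[[0,0,0],[0,0,0]]}' | grep -E "ee_pos|force"
python3 -m crank '{"slide":[[0.033,-0.094,0],[0,0,0]],"angular":[[0,0,0],[0,0,0]]}' | grep -E "ee_pos|force"
```

```text
ee_pos: [0.6011, 0.0746, 0.1364]
wrist_force: [0.1, 3.2, 4.8]
ee_pos: [0.6011, 0.0727, 0.1356]
wrist_force: [-0.1, 0.4, 0.4]
ee_pos: [0.6013, 0.0718, 0.1355]
wrist_force: [0.7, -0.3, -1.0]
```

```bash
python3 -m crank '{"slide":[[0.02,-0.05,-0.1],[0,0,-0.1],[0,0,0]],"angular":[[0,0,0],[0,0,0],[0,0,0]]}' | grep -E "ee_pos|force"
python3 -m crank '{"slide":[[0,0,-0.1],[0,0,-0.1],[0,0,0]],"angular":[[0,0,0],[0,0,0],[0,0,0]]}' | grep -E "ee_pos|force"
```

```text
ee_pos: [0.6015, 0.0715, 0.1335]
wrist_force: [-0.2, -0.1, 0.1]
ee_pos: [0.6016, 0.0716, 0.1316]
wrist_force: [-0.3, 0.5, -1.0]
```

```bash
python3 -m crank '{"slide":[[0,0,-0.15],[0,0,-0.15],[0,0,-0.15],[0,0,0]],"angular":[[0,0,0],[0,0,0],[0,0,0],[0,0,0]]}' | grep -E "ee_pos|force"
python3 -m crank '{"slide":[[0,0,-0.2],[0,0,-0.2],[0,0,-0.2],[0,0,-0.2],[0,0,0]],"angular":[[0,0,0],[0,0,0],[0,0,0],[0,0,0],[0,0,0]]}' | grep -E "ee_pos|force"
```

```text
ee_pos: [0.6015, 0.0716, 0.127]
wrist_force: [-0.2, -0.4, -0.4]
ee_pos: [0.6014, 0.0716, 0.1189]
wrist_force: [0.3, -0.7, -0.6]
```

```bash
python3 -m crank '{"slide":[[0,0,-0.1],[0,0,-0.1],[0,0,0]],"angular":[[0,0,0],[0,0,0],[0,0,0]]}' | grep -E "ee_pos|force"
python3 -m crank '{"slide":[[0,0,-0.1],[0,0,0]],"angular":[[0,0,0],[0,0,0]]}' | grep -E "ee_pos|force|width"
```

```text
ee_pos: [0.6016, 0.0716, 0.1172]
wrist_force: [-1.3, 0.7, 0.9]
ee_pos: [0.6016, 0.0716, 0.1162]
wrist_force: [0.2, 0.5, -1.5]
width: 0.0224
```

```bash
python3 -m crank '{"slide":[[0,0,-0.1],[0,0,0]],"angular":[[0,0,0],[0,0,0]]}' | grep -E "ee_pos|force"
python3 -m crank '{"slide":[[0,0,-0.05],[0,0,0]],"angular":[[0,0,0],[0,0,0]]}' | grep -E "ee_pos|force|width"
```

```text
ee_pos: [0.6016, 0.0716, 0.1152]
wrist_force: [0.5, 0.8, 0.4]
ee_pos: [0.6017, 0.0716, 0.115]
wrist_force: [-0.7, -0.0, 1.9]
width: 0.0225
```

```bash
python3 -m crank '{"slide":[[0,0,-0.05],[0,0,0]],"angular":[[0,0,0],[0,0,0]]}' | grep -E "ee_pos|force"
python3 -m crank '{"slide":[[0,0,-0.03],[0,0,0]],"angular":[[0,0,0],[0,0,0]]}' | grep -E "ee_pos|force|width"
```

```text
ee_pos: [0.6017, 0.0716, 0.1149]
wrist_force: [-2.6, -0.3, 6.7]
ee_pos: [0.6017, 0.0716, 0.1149]
wrist_force: [-3.4, -0.4, 8.7]
width: 0.0221
```

```bash
python3 -m crank '{"slide":[[0,0,0],[0,0,0],[0,0,0],[0,0,0]],"angular":[[0,0,0],[0,0,0],[0,0,0],[0,0,0]]}' 0.45
python3 -m crank '{"slide":[[0,0,1],[0,0,2],[0,0,4],[0,0,4],[0,0,3]],"angular":[[0,0,0],[0,0,0],[0,0,0],[0,0,0],[0,0,0]]}'
python3 -m crank '{"slide":[[-3,-1,0],[-3.5,-1.2,0],[-3.5,-1.2,0],[-3.5,-1.2,0],[0,0,0],[0,0,0]],"angular":[[0,0,0],[0,0,0],[0,0,0],[0,0,0],[0,0,0],[0,0,0]]}'
python3 - <<'E'
from cell import r
from h import *
np.set_printoptions(precision=4,suppress=True)
W=r.camera("wrist");S=r.camera("scene");T=r.camera("top");pickle.dump(dict(s=S,w=W,t=T),open("c12.pkl","wb"))
for n,c in(("s",S),("w",W),("t",T)):
    for h in (.105,.127):print(n,h,proj(c,(.6017,.0716,h)))
    H=cv2.cvtColor(c["img"],cv2.COLOR_BGR2HSV)
    print([b[:2] for b in blobs((H[...,0]<18)&(H[...,1]>150)&(H[...,2]>90),25,2500)])
a=cv2.resize(S["img"][130:290,220:380],(400,400),interpolation=cv2.INTER_CUBIC)
cv2.imwrite("pics/f12.png",np.hstack([a,cv2.resize(W["img"],(400,400))]))
E
```

```text
time_s: 24.4
ee_pos: [0.6016, 0.0716, 0.1138]
orientation: [[-0.329, 0.944, -0.0], [0.944, 0.329, 0.0], [0.0, -0.0, -1.0]]
wrist_force: [0.0, 0.3, 0.2]
width: 0.0468
time_s: 24.9
ee_pos: [0.6021, 0.0716, 0.2574]
orientation: [[-0.329, 0.944, 0.003], [0.944, 0.329, -0.0], [-0.001, 0.002, -1.0]]
wrist_force: [0.2, 0.4, -0.6]
width: 0.047
time_s: 25.5
ee_pos: [0.4667, 0.0254, 0.2551]
orientation: [[-0.329, 0.944, 0.002], [0.944, 0.329, -0.0], [-0.001, 0.002, -1.0]]
wrist_force: [-0.7, -0.6, -0.8]
width: 0.0472
s 0.105 [295.7963 167.4497]
s 0.127 [295.9067 161.1493]
[([292, 164, 8, 11, 72], [295.3, 169.0]), ([117, 251, 39, 61, 974], [135.6, 279.1]), ([91, 273, 28, 43, 509], [105.1, 292.1]), ([178, 277, 26, 16, 81], [191.8, 288.3]), ([71, 381, 38, 39, 163], [89.2, 401.5])]
w 0.105 [439.6376 201.3586]
w 0.127 [452.7273 208.8449]
[([418, 187, 43, 34, 962], [439.2, 203.4])]
t 0.105 [315.4516 180.0441]
t 0.127 [316.2576 178.0318]
[([311, 175, 11, 11, 81], [316.0, 179.6]), ([102, 198, 22, 22, 255], [114.8, 209.7]), ([113, 232, 12, 15, 73], [119.9, 237.5]), ([142, 243, 25, 26, 511], [154.2, 255.2])]
```

Run:
```python
from cell import r
from h import *
d=pickle.load(open("c12.pkl","rb"));a=pickle.load(open("c0.pkl","rb"));np.set_printoptions(precision=4,suppress=True)
print("head",tri(d["s"],(295.3,169),d["w"],(439.2,203.4)),tri(d["t"],(316,179.6),d["w"],(439.2,203.4)))
for n,k,boxes in(("scene","s",dict(tape=(330,160,358,190),petri=(356,160,382,182),pinblk=(282,230,300,252),stand=(265,245,303,292),cup=(172,265,210,305),jar=(170,290,210,335))),("top","t",dict(pinblk=(245,255,268,278),cup=(138,240,172,272)))):
    for m,(x0,y0,x1,y1) in boxes.items():
        print(n,m,np.abs(a[n]["img"][y0:y1,x0:x1].astype(int)-d[k]["img"][y0:y1,x0:x1]).mean().round(1))
r.job_done()
```

```text
head (array([0.6093, 0.0684, 0.0927]), array([0.0004])) (array([0.6031, 0.0699, 0.1035]), array([0.0003]))
scene tape 38.5
scene petri 50.8
scene pinblk 5.4
scene stand 12.2
scene cup 4.5
scene jar 4.7
top pinblk 3.8
top cup 3.5
the job is handed in; nothing more can be done
```

The job is handed in, at about 25.5 s of the 72 s allowed. The rack is upright in its bay, the cover is shut, and the orange pin is fully home in the carriage hole.

- **Rack:** it went in with its long side along the bay and sat inside the kerbs in the pictures. It tilted a few degrees in the grip while I held it, and my correction may have leaned it the wrong way. It looked level after release.
- **Cover:** it swung shut without trouble. The last press on it peaked at about 83 N at the fingertips. That is under the 120 N wrist limit but more than I intended.
- **Pin:** the tip met the carriage at the expected height. It dropped into the hole about 9 mm to the −y side of the slot centre, and the collar stopped on the cover at a TCP height of 0.115 m, as predicted for fully home.

**Last checks:**
- The orange head lay within about 3 px of its expected home position in all three cameras.
- Triangulating it gave a height of 0.1035 m from top and wrist, matching the expected 0.105 m. Scene and wrist gave 0.093 m and disagreed. I put that down to the hidden parts of the head and the small angle between the views.
- The black pin, cup and jar patches are unchanged from the first picture. The stand patch changed slightly, as expected with the orange pin gone.
- The tape-roll and petri-dish patches differ from the first picture, probably because the arm was in front of them. I could not confirm this because the picture limit was reached, but I made no contact near them that I know of.

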